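# Switch off the vibrating plate and weigh the tin

### The job

The tin on the vibrating plate has been shaken long enough and must be weighed: first, with the tin still on the plate, turn the plate's knob anticlockwise all the way to its off stop, then zero the empty scale by pressing its long bar key fully down and letting it up. Next stand the tin upright on the middle of the scale's round pan, setting it down gently, let go of it, and last press the round key fully down and let it up to store the weight. Do not press the square key, press no key out of turn, never tip the tin over, and leave everything else on the bench where it is.

Things in the scene. Friction and masses are not known exactly. Their poses are not given: they have to be found in the camera images.
- shaker: fixed vibrating-plate unit, grey housing 200 (its x) by 260 (its y) by 45 mm high; origin at the centre of its underside. Round black plate (110 mm across, top 55 mm above the bench) at its y = -60 mm; at y = +80 mm a raised control box (200 by 100 mm, top 70 mm high) with the knob. Stands left or right
- plate_centre (a point): centre of the top of the vibrating plate, 55 mm above the bench
- shaker_knob (a joint): knob angle in rad: 0 at the fully anticlockwise (off) stop, growing clockwise seen from above, up to 4.7; at 0 its bar lies along the shaker's x. Friction only, it stays where it is left
- shaker_knob_grip (a point): point on the knob's vertical axis at grip height, 107 mm above the bench, in the middle of the grip bar; turns with the knob. The black bar is 42 mm long (along this point's x), 14 mm thick (its y) and stands from 82 to 114 mm above the bench on a 44 mm disc; white line on its top at the pointer (-x) end
- scale: fixed bench scale, grey base 200 (its x) by 260 (its y) by 35 mm high; origin at the centre of its underside. Round steel pan (124 mm across, top 52 mm high) at its y = +60 mm; at y = -80 mm a black key console (200 by 100 mm, top 60 mm high) with three white keys in a row along x, 48 mm apart, in varying order, and a sloping blank display (up to 79 mm high) at its far (+x) end
- pan_centre (a point): centre of the top of the scale's pan, 52 mm above the bench
- zero_key (a joint): travel of the zero key in m: 0 up, 0.005 fully down; spring return, fully down at 4 N
- zero_key_top (a point): centre of the top of the scale's long bar key, 16 mm (its x) by 60 mm (its y): zeroes the scale; 73 mm above the bench when up, moves with the key
- store_key (a joint): travel of the store key in m: 0 up, 0.005 fully down; spring return, fully down at 4 N
- store_key_top (a point): centre of the top of the scale's round key, 30 mm across: stores the weight; 73 mm above the bench when up, moves with the key
- power_key (a joint): travel of the power key in m: 0 up, 0.005 fully down; spring return, fully down at 4 N
- power_key_top (a point): centre of the top of the scale's square key, 26 by 26 mm: switches the scale off, leave it alone; 73 mm above the bench when up, moves with the key
- tin: loose closed aluminium tin, 58 mm across and 80 mm high, plus a 52 mm neck to 92 mm; 0.25 to 0.5 kg; stands on the vibrating plate at the start. Origin at the centre of its underside, z up
- jar: bystander: small jar with a black lid, 44 mm across, 55 mm high, between the machines; origin at its underside
- cap: bystander: black plastic cap lying flat, 44 mm across, 10 mm high, between the machines; origin at its underside
- spray_can: bystander: yellow spray can, 62 mm across, 190 mm high, far left; origin at its underside
- thinner_can: bystander: silvery thinner can, 80 mm across, 140 mm high, far right; origin at its underside
- paint_can: bystander: dark paint can, 100 mm across, 120 mm high, behind; origin at its underside
- cup: bystander: white open mixing cup, 80 mm across, 100 mm high, behind; origin at its underside
- scraper: bystander: scraper 160 mm long, lying at the right; origin at its underside
- brush: bystander: brush 200 mm long, lying at the left; origin at its underside
There are look-alikes about, which are no part of the job. Leave any pink look-alike of the tin alone.

How it is judged:
On the way, in this order (a step that is already met when the one before it is completed fails the run):
1. the knob is at its off stop (under 0.06 rad) while the tin is still standing on the plate (value of joint shaker_knob below 0.06 rad and horizontal distance between tin and plate_centre below 0.045 m and height (world z) of tin below 0.062 m), for 0.2 s.
2. the bar key is pressed at least 3.5 mm while the pan is empty (value of joint shaker_knob below 0.06 rad and value of joint zero_key above 0.0035 m and horizontal distance between tin and pan_centre above 0.1 m), for 0.05 s.
3. the tin stands upright on the pan within 25 mm of its centre, released and at rest, with the keys up (horizontal distance between tin and pan_centre below 0.025 m and height (world z) of tin between 0.046 and 0.058 m and angle between tin's own z axis and vertical below 0.08 rad and contact force between the fingers and tin below 0.2 N and linear speed of tin below 0.02 m/s and value of joint each of zero_key, store_key, power_key below 0.0015 m), for 0.2 s.
4. the round key is pressed at least 3.5 mm with the tin standing on the pan, released (value of joint store_key above 0.0035 m and horizontal distance between tin and pan_centre below 0.025 m and height (world z) of tin between 0.046 and 0.058 m and angle between tin's own z axis and vertical below 0.08 rad and contact force between the fingers and tin below 0.2 N), for 0.05 s.
At the end, for the whole second after the job is handed in: the knob is at its off stop (under 0.06 rad), the tin stands upright (within 0.08 rad) and at rest on the scale's pan within 25 mm of its centre, released, and all three keys are up (under 1.5 mm) (all of step 3 and value of joint shaker_knob below 0.06 rad); the robot touches nothing.
It fails at once if the square key is pressed (over 3 mm) (value of joint power_key above 0.003 m).
It fails at once if the round key is pressed (over 3 mm) while the tin is not on the pan (value of joint store_key above 0.003 m and horizontal distance between tin and pan_centre above 0.06 m).
It fails at once if the bar key is pressed (over 3 mm) while the tin is on the pan (value of joint zero_key above 0.003 m and horizontal distance between tin and pan_centre below 0.06 m and height (world z) of tin below 0.06 m).
It fails at once if the tin tips (over 0.6 rad) or is dropped or banged onto the scale (over 0.4 m/s within about 20 mm of the pan, or over 40 N) (angle between tin's own z axis and vertical above 0.6 rad or contact force between tin and scale above 40 N or (linear speed of tin above 0.4 m/s and height (world z) of tin below 0.075 m and horizontal distance between tin and pan_centre below 0.06 m)).
It fails at once if a bystander is displaced by more than 30 mm (distance of any of jar, cap, spray_can, thinner_can, paint_can, cup, scraper, brush from where it was at the start of the episode above 0.03 m).
It also fails if it takes over 72 s, if anything falls off the work surface, if the arm or the gripper's body presses on something with over 40 N, if the wrist force passes 120 N, or if a joint passes its speed limit or range.

### The arm

A 7-joint arm with a two-finger parallel gripper is mounted at the origin on the work surface. World frame = base frame: x ahead of the robot, y to its left, z up, the work surface at z = 0. Lengths are in m, angles in rad, forces in N, time in s.
With the tool pointing down it reaches from about 0.425 to 0.875 m from the base axis. Payload 4.7 kg.
Tool frame: the origin (TCP) lies on the centre line of the jaws, within the pads' length; the fingertips stand 14 mm ahead of it and the grasp point (between the pads) lies 5 mm behind it; z points along the fingers, y is the line along which they close (so a half turn about z gives the same grasp; the last joint's range is limited). The gripper opens to 87 mm and grips with 3 to 60 N. Pads are 19 mm wide; open, the fingers measure 117 mm over their backs; the gripper's body (75 mm by 190 mm) begins 51 mm behind the grasp point.
Start: joints at [-1.267, 0.321, -0.07, 1.45, 0.023, 1.371, -0.057], TCP at [0.186, 0.623, 0.212] pointing down, gripper open.
Joint ranges: [-2.86, 2.86], [-0.3, 2.09], [-1.38, 1.24], [0.06, 2.45], [-1.56, 4.7], [0.09, 2.05], [-2.69, 2.69]. Speed limits (rad/s): [2.57, 2.57, 3.14, 3.14, 3.14, 3.14, 3.14].

### API

Orientations are given as a rotation vector (axis times angle).
In Python, from bench import ctrl gives the robot as it stands.
- The arm moves only by the tool send_rows, never from a script. Its argument "steps" is a list of rows, each an object of numbers: "tx", "ty", "tz": the shift along the tool's x, y, z in units of 60 mm (1.0 is 60 mm); "turn": the turn about the tool's z in units of 8 degrees (1.0 is 8 degrees); "grip": the opening, from 0 (shut) to 1 (fully open). A call has 1 to 12 rows; each row shifts and turns the commanded pose from where the row before left it, along the tool's axes as they then stand; what a row does not reach is not made up. A row lasts 1/8 s, in which the tool goes at most 62.5 mm and 10.7 degrees, less where a joint would pass 70% of its speed; a pose out of reach is approached as far as the arm can. A call is refused whole if a number of a shift passes 1 or a number of a turn 1, either way. A call with a gripper value outside its range is refused whole. The fingers move at their own pace and stop on an object; "newtons" is the grip in N (left out, the last holds). Time passes only in rows, so rows that do not move let the fingers close. It gives the time, the measured TCP pose, the force, the opening and the grip force at its end, in the units of the state.
- ctrl.get_state(): the state, without advancing time (a new reading comes with each control period).
- ctrl.get_image(name): name is "scene" or "top"; returns a dict with "pixels" (420x560x3 uint8, red, green, blue), "K" (3x3 intrinsics, pixels), "dist" ([k1, k2, p1, p2, k3] as OpenCV has them; the pictures are not rectified), "cam_to_world" (4x4, takes a point from camera to world coordinates). Camera axes: x right, y down, z forward; pixel columns grow to the right and rows downward; lengths in m; the calibration is good to about 2 mm. A picture is of the moment at which its call begins. There is no depth.
- ctrl.close_job(): hands the job in; it is judged then, once.
The state is a dict: "time": time; "joint_positions": joint angles; "qd": joint speeds; "joint_torque": joint torques, N m; "position": TCP position; "tool_rot": TCP orientation; "ft_force": force on the tool from outside, world axes, zero at the start; "torque": the same for the moment, N m; "grip_width": opening from 0.0 (shut) to 1.0 (fully open); "grip_force": force on a finger pad.
Only numpy, scipy, OpenCV 4.12 (cv2) and the standard library are available. Lean on these libraries where they do the work, as an engineer would, in place of code of your own. Each camera call takes 0.05 s, during which the arm holds its last target. There are 200 camera calls.

## Working session

There is one attempt and no reset: what is moved stays moved. The work goes in short steps, Python scripts to look and compute and a tool call to move; the robot and the scene stay as the last step left them, time stands still between calls to the robot, and variables do not carry over. Pictures are saved under pics/ and viewed, at most 10 in all, crops included, and the job is handed in when it is done.

Besides the shell and the picture viewer there is one more tool, called after "Call:" in YAML: its name, and indented under it one key for each argument. send_rows: Moves the arm, as the interface text tells. Its arguments: {"type":"object","properties":{"steps":{"type":"array"},"newtons":{"type":"number"}},"required":["steps"]}

```bash
mkdir -p pics
cat > h.py <<'E'
import numpy as np, cv2, pickle
from bench import ctrl
def grab(n,f):
    d=ctrl.get_image(n); pickle.dump(d,open(f'pics/{f}.pkl','wb'))
    cv2.imwrite(f'pics/{f}.png',np.asarray(d['pixels'])[:,:,::-1]); return d
def load(f): return pickle.load(open(f'pics/{f}.pkl','rb'))
def ray(d,uv):
    p=cv2.undistortPoints(np.array([[uv]],float),np.array(d['K'],float),np.array(d['dist'],float))[0,0]
    T=np.array(d['cam_to_world']); return T[:3,3],T[:3,:3]@np.array([p[0],p[1],1])
def atz(d,uv,z):
    o,r=ray(d,uv); return o+r*(z-o[2])/r[2]
def proj(d,P):
    T=np.linalg.inv(np.array(d['cam_to_world'])); P=np.atleast_2d(P).astype(float)
    return cv2.projectPoints(P,cv2.Rodrigues(T[:3,:3])[0],T[:3,3],np.array(d['K'],float),np.array(d['dist'],float))[0][:,0]
def tri(a,ua,b,ub):
    o1,r1=ray(a,ua);o2,r2=ray(b,ub)
    s=np.linalg.lstsq(np.c_[r1,-r2],o2-o1,rcond=None)[0]
    p,q=o1+s[0]*r1,o2+s[1]*r2; return (p+q)/2,np.linalg.norm(p-q)
E
python3 - <<'E'
from h import *
for n in('scene','top'):
    d=grab(n,n+'0'); print(np.round(d['cam_to_world'],3).tolist(),np.round(d['K'],1).tolist())
s=ctrl.get_state(); print({k:np.round(v,3).tolist() for k,v in s.items()})
E
```

```text
[[0.717, 0.57, -0.401, 1.126], [0.697, -0.586, 0.414, -0.522], [0.001, -0.576, -0.817, 1.11], [0.0, 0.0, 0.0, 1.0]] [[489.1, 0.0, 272.7], [0.0, 489.1, 213.0], [0.0, 0.0, 1.0]]
[[-0.028, -0.997, 0.066, 0.556], [-0.999, 0.03, 0.024, -0.017], [-0.026, -0.065, -0.998, 1.129], [0.0, 0.0, 0.0, 1.0]] [[412.5, 0.0, 280.3], [0.0, 412.5, 201.6], [0.0, 0.0, 1.0]]
{'time': 0.1, 'joint_positions': [-1.267, 0.322, -0.07, 1.452, 0.023, 1.371, -0.057], 'qd': [-0.001, -0.001, 0.001, -0.005, -0.0, -0.002, 0.002], 'joint_torque': [0.0, -49.257, -0.405, -31.34, -0.064, 0.039, 0.0], 'position': [0.186, 0.622, 0.211], 'tool_rot': [-0.454, -3.109, 0.003], 'ft_force': [-0.592, 0.157, -0.427], 'torque': [-0.014, -0.032, -0.041], 'grip_force': 0.0, 'grip_width': 0.999}
```

View pics/scene0.png

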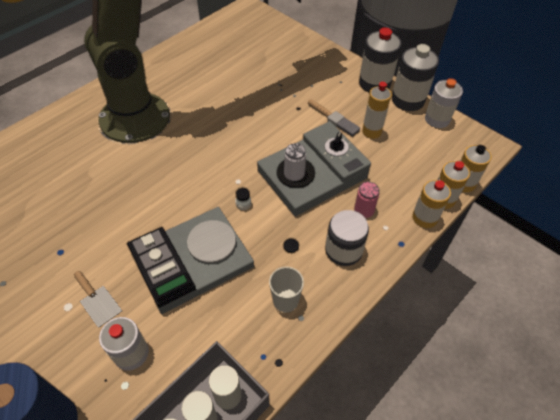

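View pics/top0.png

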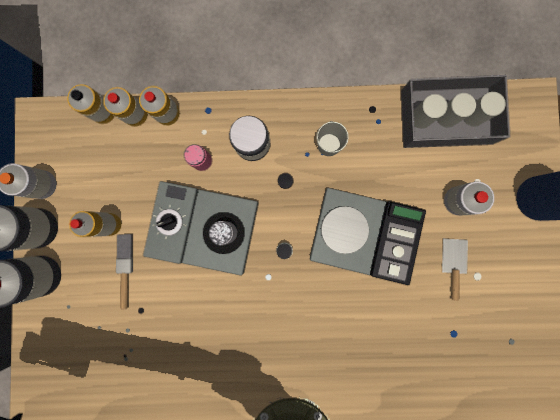

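The silver tin is on the plate (top 222,233; scene 294,162). The pink look-alike is off to the side at top (197,155), scene (367,198). The knob is at top (168,222). On the scale, the keys are bar (402,232), round (398,252) and square (394,270). I'll confirm all this in one enlarged composite.

Run:
```python
from h import *
s,t=load('scene0'),load('top0')
def c(d,u,v,w,h): return cv2.resize(np.asarray(d['pixels'])[v:v+h,u:u+w,::-1],(400,300),interpolation=cv2.INTER_CUBIC)
im=np.vstack([np.hstack([c(t,140,175,128,96),c(t,304,185,128,96)]),np.hstack([c(s,250,110,128,96),c(s,124,205,136,102)])])
cv2.imwrite('pics/comp.png',im)
st=ctrl.get_state()
print(proj(s,st['position']),proj(t,st['position']))
```

```text
[[310.67160229  -0.56427791]] [[3.82685163e-01 4.09389815e+02]]
```

View pics/comp.png

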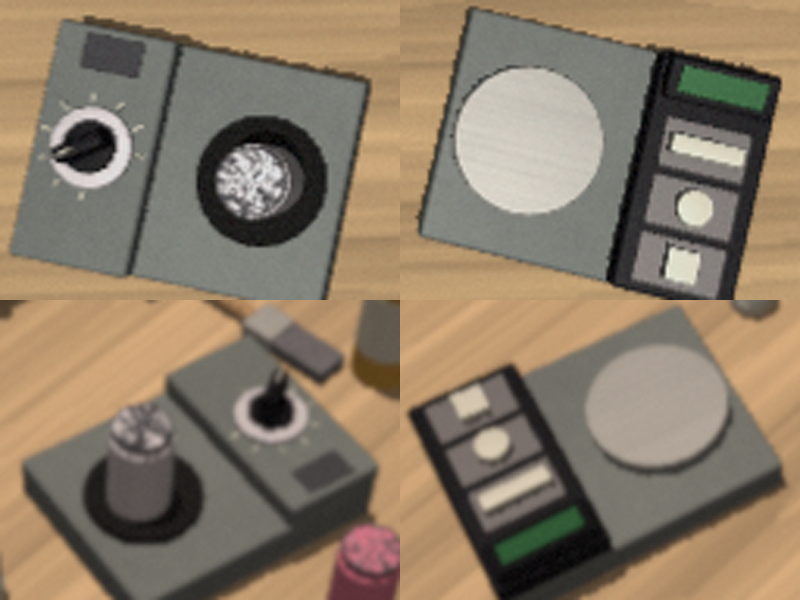

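```bash
cat > m.py <<'E'
from h import *
s,t=load('scene0'),load('top0')
TL=lambda u,v:(140+u/3.125-.34,175+v/3.125-.34); TR=lambda u,v:(304+(u-400)/3.125-.34,185+v/3.125-.34)
BL=lambda u,v:(250+u/3.125-.34,110+(v-300)/3.125-.34); BR=lambda u,v:(124+(u-400)/2.941-.34,205+(v-300)/2.941-.34)
P={'plate':(BL(144,495),TL(262,181)),'tinneck':(BL(140,427),TL(252,181)),'dial':(BL(271,411),TL(90,148)),
'pan':(BR(656,405),TR(529,140)),'bar':(BR(513,490),TR(708,148)),'round':(BR(492,444),TR(695,208)),'square':(BR(468,402),TR(682,265))}
if __name__=='__main__':
    W={}
    for k,(a,b) in P.items():
        p,e=tri(s,a,t,b); W[k]=p; print(k,np.round(p,4),'gap',round(e,4))
    from scipy.optimize import least_squares
    def fit(pts,x0):
        def f(q):
            c,n=np.cos(q[2]),np.sin(q[2]);r=[]
            for k,(x,y,z) in pts.items():
                w=[q[0]+c*x-n*y,q[1]+n*x+c*y,z]
                r+=list(proj(s,w)[0]-P[k][0])+list(proj(t,w)[0]-P[k][1])
            return np.array(r)
        o=least_squares(f,x0); print(np.round(o.x,4),'px res',np.round(o.fun,1)); return o.x
    sh=fit({'plate':(0,-.06,.055),'dial':(0,.08,.072)},[.55,.2,-.2])
    sc=fit({'pan':(0,.06,.052),'bar':(.0,-.08,.073)} if 0 else {'pan':(0,.06,.052),'bar':(.048-.018+.0,-.08,.073),'round':(-.018,-.08,.073),'square':(-.066,-.08,.073)},[.55,-.2,-.2])
    # knob bar overlay
    A=np.asarray(t['pixels'])[205:240,150:188,::-1];B=np.asarray(s['pixels'])[125:165,315:358,::-1]
    A=cv2.resize(A,(380,350),interpolation=cv2.INTER_CUBIC);B=cv2.resize(B,(387,360),interpolation=cv2.INTER_CUBIC)[:350]
    c,n=np.cos(sh[2]),np.sin(sh[2]);kx,ky=sh[0]-n*.08,sh[1]+c*.08;print('knob',kx,ky)
    A0,B0=A.copy(),B.copy()
    a=sh[2]-1.03
    q=np.array([[-.021,-.007],[.021,-.007],[.021,.007],[-.021,.007]])
    for z in(.114,.082):
        w=np.c_[kx+q[:,0]*np.cos(a)-q[:,1]*np.sin(a),ky+q[:,0]*np.sin(a)+q[:,1]*np.cos(a),[z]*4]
        cv2.polylines(A,[((proj(t,w)-[150,205]+.5)*10-.5).astype(int)],True,(0,0,255) if z>.1 else (0,200,0),1)
        cv2.polylines(B,[((proj(s,w)-[315,125]+.5)*9-.5).astype(int)],True,(0,0,255) if z>.1 else (0,200,0),1)
    cv2.imwrite('pics/knob.png',cv2.resize(cv2.convertScaleAbs(np.vstack([np.hstack([A,B]),np.hstack([A0,B0])]),alpha=1.8),(650,593)))
E
python3 m.py
```

```text
plate [0.5522 0.1608 0.0495] gap 0.003
tinneck [0.5522 0.1517 0.1468] gap 0.0009
dial [0.5833 0.2968 0.0779] gap 0.0029
pan [ 0.5507 -0.1567  0.0498] gap 0.0012
bar [ 0.5399 -0.2988  0.0701] gap 0.0003
round [ 0.4927 -0.2849  0.0711] gap 0.0021
square [ 0.4467 -0.2729  0.0721] gap 0.0001
[ 0.5657  0.2193 -0.2071] px res [-0.2 -0.9 -0.7 -0.8 -0.9  1.2 -0.1  0.1]
[ 0.5337 -0.214  -0.2866] px res [-0.3 -0.6 -0.2 -0.1 -0.3 -0.5  0.5  0.1 -0.6  0.1  0.1 -0.7  0.5 -0.2
 -0.3 -0.4]
knob 0.5821144285760179 0.29755725420394946
```

View pics/knob.png

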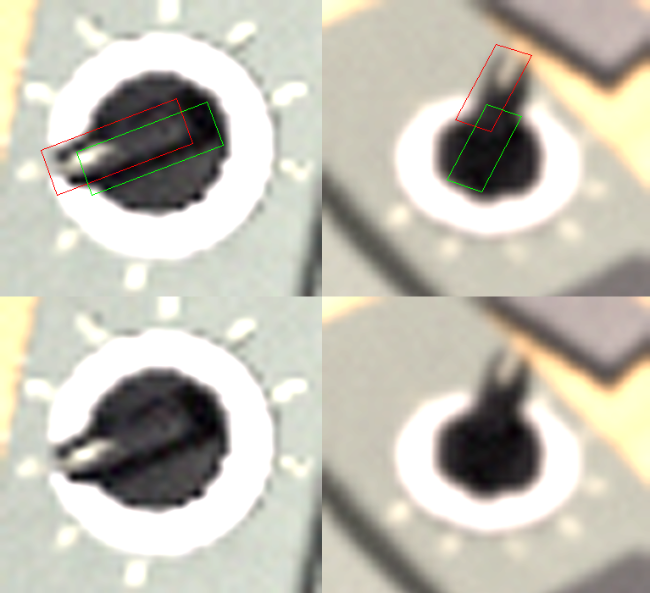

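The measured heights agree with the text: tin neck top 147 mm, keys 70–72 mm, pan 50 mm. The knob crop shows the bar pointing left and slightly towards the robot. Its white end is at top ≈(157,223) and the axis is ≈(0.583,0.297), so the knob angle is ≈1.03 rad. I'll rise and align the gripper first.

Call:
send_rows:
  steps:
    - {"tz": -0.75,"grip": 1}
    - {"tz": -0.75,"grip": 1}
    - {"turn": 0.97,"grip": 1}
    - {"turn": 0.97,"grip": 1}
    - {"turn": 0.97,"grip": 1}
    - {"turn": 0.97,"grip": 1}
    - {"turn": 0.97,"grip": 1}
    - {"turn": 0.97,"grip": 1}
    - {"turn": 0.97,"grip": 1}
    - {"grip": 1}

```text
validation failed for argument at $.st...
```

```bash
cat > g.py <<'E'
import sys; from h import *
# g.py x y z [yaw of tool x, deg]: shift in tool units from the measured pose
s=ctrl.get_state(); R=cv2.Rodrigues(np.array(s['tool_rot'],float))[0]; p=np.array(s['position'])
a=[float(v) for v in sys.argv[1:]]
print('t',round(s['time'],2),'pos',np.round(p,4),'yaw x',round(np.degrees(np.arctan2(R[1,0],R[0,0])),1),'tilt z',np.round(R[:,2],3),'q7',round(s['joint_positions'][6],2),'w',round(s['grip_width'],3),'F',np.round(s['ft_force'],1))
if len(a)>=3: print('shift units',np.round(R.T@(np.array(a[:3])-p)/.06,3))
E
python3 g.py 0.583 0.2965 0.28
python3 - <<'E'
from m import *
for uv in [(76,224)]: print('spray',atz(t,uv,.19))
w=tri(s,BL(0,0),t,TL(0,0))
# white line tip of the knob
print(tri(s,(315+515/8.4-.5- .0,125+(360-297)/7.6),t,(150+62/8.55,205+(463-297)/8.5)))
E
```

```text
t 0.1 pos [0.1857 0.6224 0.2113] yaw x 163.4 tilt z [-0.    -0.002 -1.   ] q7 -0.06 w 0.999 F [-0.6  0.2 -0.4]
shift units [-7.898 -3.315 -1.139]
spray [0.58135306 0.47445008 0.19      ]
(array([0.61400837, 0.35310842, 0.098811  ]), np.float64(0.10069015594187597))
```

Call:
send_rows:
  steps:
    - {"tx": 0,"ty": 0,"tz": -0.75,"turn": 0,"grip": 1}
    - {"tx": 0,"ty": 0,"tz": -0.75,"turn": 0,"grip": 1}
    - {"tx": 0,"ty": 0,"tz": 0,"turn": 0.97,"grip": 1}
    - {"tx": 0,"ty": 0,"tz": 0,"turn": 0.97,"grip": 1}
    - {"tx": 0,"ty": 0,"tz": 0,"turn": 0.97,"grip": 1}
    - {"tx": 0,"ty": 0,"tz": 0,"turn": 0.97,"grip": 1}
    - {"tx": 0,"ty": 0,"tz": 0,"turn": 0.97,"grip": 1}
    - {"tx": 0,"ty": 0,"tz": 0,"turn": 0.97,"grip": 1}
    - {"tx": 0,"ty": 0,"tz": 0,"turn": 0.97,"grip": 1}
    - {"tx": 0,"ty": 0,"tz": 0,"turn": 0,"grip": 1}
  newtons: 20

```text
time: 1.35
position: [0.1857, 0.6227, 0.3017]
tool_rot: [1.82, 2.56, -0.001]
ft_force: [0.7, -0.4, -0.1]
grip_width: 0.999
grip_force: 0.0
```

```bash
python3 g.py 0.583 0.2965 0.28
```

```text
t 1.35 pos [0.1857 0.6227 0.3017] yaw x 109.2 tilt z [-0.    -0.001 -1.   ] q7 -0.98 w 0.999 F [ 0.7 -0.4 -0.1]
shift units [-7.308  4.47   0.367]
```

Call:
send_rows:
  steps:
    - {"tx": -0.73,"ty": 0.447,"tz": 0.037,"turn": 0,"grip": 1}
    - {"tx": -0.73,"ty": 0.447,"tz": 0.037,"turn": 0,"grip": 1}
    - {"tx": -0.73,"ty": 0.447,"tz": 0.037,"turn": 0,"grip": 1}
    - {"tx": -0.73,"ty": 0.447,"tz": 0.037,"turn": 0,"grip": 1}
    - {"tx": -0.73,"ty": 0.447,"tz": 0.037,"turn": 0,"grip": 1}
    - {"tx": -0.73,"ty": 0.447,"tz": 0.037,"turn": 0,"grip": 1}
    - {"tx": -0.73,"ty": 0.447,"tz": 0.037,"turn": 0,"grip": 1}
    - {"tx": -0.73,"ty": 0.447,"tz": 0.037,"turn": 0,"grip": 1}
    - {"tx": -0.73,"ty": 0.447,"tz": 0.037,"turn": 0,"grip": 1}
    - {"tx": -0.73,"ty": 0.447,"tz": 0.037,"turn": 0,"grip": 1}
    - {"tx": 0,"ty": 0,"tz": 0,"turn": 0,"grip": 1}

```text
time: 2.72
position: [0.5858, 0.2908, 0.2792]
tool_rot: [1.829, 2.551, -0.004]
ft_force: [-0.7, 0.5, 0.6]
grip_width: 0.998
grip_force: 0.0
```

```bash
python3 g.py 0.583 0.2965 0.103
```

```text
t 2.73 pos [0.5858 0.2908 0.2792] yaw x 108.7 tilt z [ 0.001 -0.004 -1.   ] q7 -0.1 w 0.998 F [-0.7  0.5  0.6]
shift units [ 0.117 -0.012  2.937]
```

Call:
send_rows:
  steps:
    - {"tx": 0.1,"ty": 0,"tz": 0.6,"turn": 0,"grip": 1}
    - {"tx": 0,"ty": 0,"tz": 0.6,"turn": 0,"grip": 1}
    - {"tx": 0,"ty": 0,"tz": 0.6,"turn": 0,"grip": 1}
    - {"tx": 0,"ty": 0,"tz": 0.5,"turn": 0,"grip": 1}
    - {"tx": 0,"ty": 0,"tz": 0.4,"turn": 0,"grip": 1}
    - {"tx": 0,"ty": 0,"tz": 0.24,"turn": 0,"grip": 1}
    - {"tx": 0,"ty": 0,"tz": 0,"turn": 0,"grip": 0.5}
    - {"tx": 0,"ty": 0,"tz": 0,"turn": 0,"grip": 0.1}
    - {"tx": 0,"ty": 0,"tz": 0,"turn": 0,"grip": 0}
    - {"tx": 0,"ty": 0,"tz": 0,"turn": 0,"grip": 0}
    - {"tx": 0,"ty": 0,"tz": 0,"turn": 0,"grip": 0}
    - {"tx": 0,"ty": 0,"tz": 0,"turn": 0,"grip": 0}
  newtons: 15

```text
time: 4.22
position: [0.5805, 0.3023, 0.1038]
tool_rot: [1.823, 2.559, 0.0]
ft_force: [0.3, -0.8, -0.4]
grip_width: 0.401
grip_force: 0.0
```

```bash
python3 g.py 0.583 0.2965 0.103
```

```text
t 4.22 pos [0.5805 0.3023 0.1038] yaw x 109.1 tilt z [ 0.  0. -1.] q7 -0.09 w 0.401 F [ 0.3 -0.8 -0.4]
shift units [-0.105  0.008  0.013]
```

Call:
send_rows:
  steps:
    - {"tx": -0.1,"ty": 0,"tz": 0,"turn": 0,"grip": 0}
    - {"tx": 0,"ty": 0,"tz": 0,"turn": 0,"grip": 0}
    - {"tx": 0,"ty": 0,"tz": 0,"turn": 0,"grip": 0}
    - {"tx": 0,"ty": 0,"tz": 0,"turn": 0,"grip": 0}
    - {"tx": 0,"ty": 0,"tz": 0,"turn": 0,"grip": 0}
    - {"tx": 0,"ty": 0,"tz": 0,"turn": 0,"grip": 0}

```text
time: 4.97
position: [0.5826, 0.2968, 0.1042]
tool_rot: [1.822, 2.559, 0.001]
ft_force: [0.0, 0.1, 4.5]
grip_width: 0.001
grip_force: 2.3
```

```bash
python3 g.py 0.583 0.2965 0.103
```

```text
t 4.97 pos [0.5826 0.2968 0.1042] yaw x 109.1 tilt z [ 0.001  0.001 -1.   ] q7 -0.08 w 0.001 F [0.  0.1 4.5]
shift units [-0.007  0.004  0.02 ]
```

Run:
```python
from h import *
s=grab('scene','s1');t=grab('top','t1')
A=np.asarray(t['pixels'])[190:260,125:225,::-1];B=np.asarray(s['pixels'])[80:180,290:390,::-1]
cv2.imwrite('pics/c1.png',cv2.convertScaleAbs(np.hstack([cv2.resize(A,(400,280)),cv2.resize(B,(400,400))[:280] if 0 else cv2.resize(B,(280,280))]),alpha=1.7))
p=ctrl.get_state()['position']; print(proj(s,p),proj(t,p))
```

```text
[[336.69196822 138.71211603]] [[164.86145946 221.74574527]]
```

View pics/c1.png

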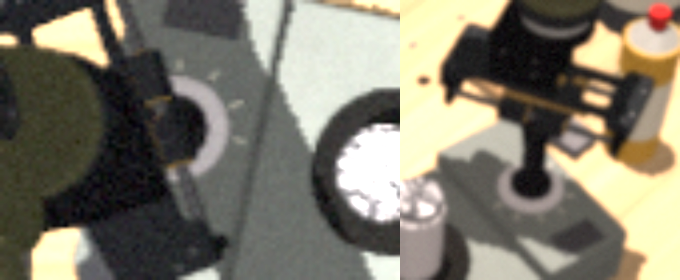

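The fingers read shut on nothing (width 0.001), so I'll check this closely before turning.

Run:
```python
from h import *
s,t=load('s1'),load('t1')
st=ctrl.get_state(); R=cv2.Rodrigues(np.array(st['tool_rot']))[0];p=np.array(st['position'])
out=[]
for d,(u,v) in((t,(140,200)),(s,(305,110))):
    A=cv2.convertScaleAbs(cv2.resize(np.asarray(d['pixels'])[v:v+50,u:u+50,::-1],(400,400),interpolation=cv2.INTER_CUBIC),alpha=2.2,beta=15)
    B=A.copy()
    f=lambda w:((proj(d,w)-[u,v]+.5)*8).astype(int)
    # fingertip pads outline (closed) red at z tip, TCP axis yellow, expected bar green
    q=np.array([[-.0095,-.015,.014],[.0095,-.015,.014],[.0095,.015,.014],[-.0095,.015,.014]])
    cv2.polylines(B,[f(p+q@R.T)],True,(0,0,255),1)
    cv2.line(B,*map(tuple,f(np.array([p+R[:,2]*.014,p-R[:,2]*.04])).tolist()),(0,255,255),1)
    out.append(np.vstack([A[50:350],B[50:350]]))
cv2.imwrite('pics/c2.png',np.hstack(out)); print(st['grip_width'],st['grip_force'],st['ft_force'],st['torque'])
```

```text
0.006625022256907284 2.6285945790004916 [ 0.14154437 -0.58250934  5.13396802] [-0.13219883  0.09382168 -0.01180891]
```

View pics/c2.png

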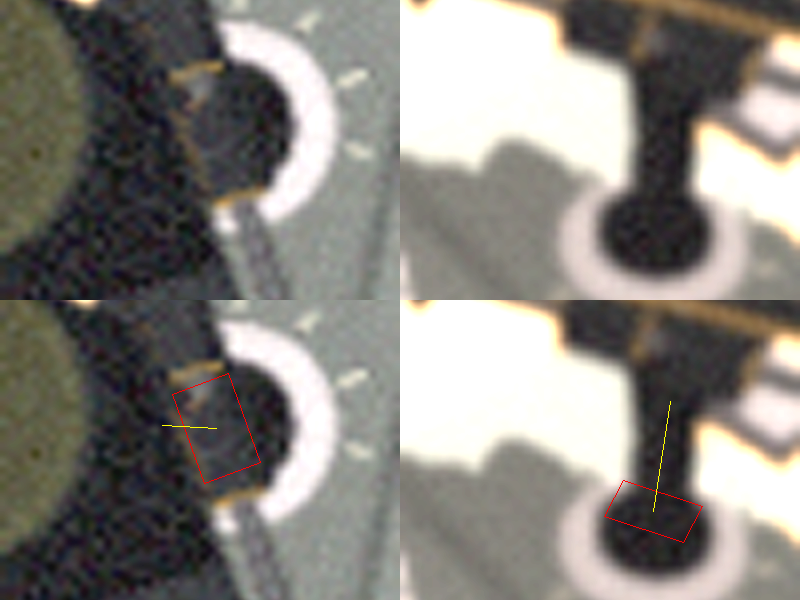

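Call:
send_rows:
  steps:
    - {"tx": 0,"ty": 0,"tz": 0,"turn": -0.5,"grip": 0}
    - {"tx": 0,"ty": 0,"tz": 0,"turn": -0.5,"grip": 0}

```text
time: 5.32
position: [0.5827, 0.2969, 0.1042]
tool_rot: [1.636, 2.681, 0.002]
ft_force: [-0.3, 0.4, 5.0]
grip_width: 0.01
grip_force: 2.5
```

```bash
python3 g.py 0.583 0.2965 0.103
python3 - <<'E'
from h import *
s=ctrl.get_state();print(s['torque'],s['grip_force'])
E
```

```text
t 5.33 pos [0.5827 0.2969 0.1042] yaw x 117.2 tilt z [ 0.001  0.001 -1.   ] q7 0.05 w 0.01 F [-0.3  0.4  5. ]
shift units [-0.009  0.001  0.02 ]
[-0.11452225  0.03840059  0.01802049] 2.5209637790999295
```

Run:
```python
from m import *
print('line mid',tri(s,(339.5,133.1),t,(159.5,223.2)))
# disc (black) centre: tiles top (158,142), scene(490,155..)
print('line tip',tri(s,(315+193/7.63-.5,125+52/7.63-.5),t,(150+62/8.475-.5,205+166/8.475-.5)))
```

```text
line mid (array([0.58014489, 0.30766212, 0.11624147]), np.float64(0.0030666123396613535))
line tip (array([0.57755479, 0.31315402, 0.11770617]), np.float64(0.0013285971779206534))
```

Call:
send_rows:
  steps:
    - {"tx": 0,"ty": 0,"tz": 0,"turn": 0,"grip": 0.8}
    - {"tx": 0,"ty": 0,"tz": 0,"turn": 0,"grip": 0.8}
    - {"tx": 0,"ty": 0,"tz": 0,"turn": 0,"grip": 0.8}
    - {"tx": 0,"ty": 0,"tz": 0,"turn": 0,"grip": 0.8}
    - {"tx": 0,"ty": 0,"tz": -0.8,"turn": 0,"grip": 0.8}
    - {"tx": 0,"ty": 0,"tz": -0.8,"turn": 0,"grip": 0.8}
    - {"tx": 0.4,"ty": -0.7,"tz": -0.4,"turn": 0,"grip": 0.8}
    - {"tx": 0.4,"ty": -0.7,"tz": 0,"turn": 0,"grip": 0.8}
    - {"tx": 0.4,"ty": -0.7,"tz": 0,"turn": 0,"grip": 0.8}
    - {"tx": 0,"ty": 0,"tz": 0,"turn": 0,"grip": 0.8}

```text
time: 6.58
position: [0.4337, 0.3048, 0.2232]
tool_rot: [-1.632, -2.682, 0.001]
ft_force: [1.5, -0.1, 0.2]
grip_width: 0.798
grip_force: 0.0
```

```bash
python3 g.py 0.583 0.2965 0.103
python3 - <<'E'
from h import *
s=grab('scene','s2');t=grab('top','t2')
c=lambda d,u,v,w,h,W,H:cv2.convertScaleAbs(cv2.resize(np.asarray(d['pixels'])[v:v+h,u:u+w,::-1],(W,H),interpolation=cv2.INTER_CUBIC),alpha=1.8)
cv2.imwrite('pics/c3.png',np.hstack([c(t,145,200,40,50,400,500),c(s,315,120,40,50,400,500)]))
E
```

```text
t 6.58 pos [0.4337 0.3048 0.2232] yaw x 117.4 tilt z [-0.002  0.001 -1.   ] q7 -0.17 w 0.798 F [ 1.5 -0.1  0.2]
shift units [-1.269  2.15   1.997]
```

View pics/c3.png

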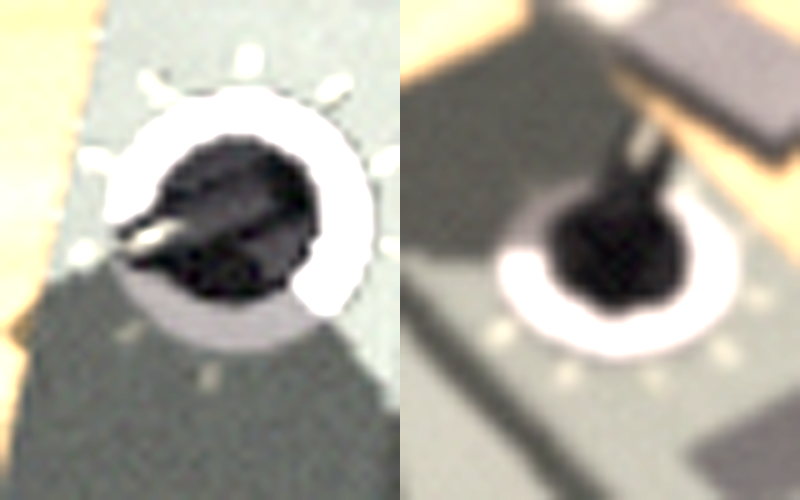

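Run:
```python
from h import *
for f in('top0','t2'):
    g=np.asarray(load(f)['pixels']).astype(float).mean(2)
    print(f); print(g[216:232,154:174].astype(int))
```

```text
top0
[[140 150 146 167 203 208 207 165  89  46  31  34  33  36  34  34  21  14
    9  17]
 [116 121 146 188 207 207 177 104  35  30  32  33  33  25  17  24  27  13
    5   7]
 [114 112 166 204 209 192 129  48  32  29  29  27  18  18  31  31  22  26
    8  12]
 [116 121 171 203 201 181 118  27  17  20  29  21  23  31  29  35  38  33
   20   2]
 [114 121 177 205 204 156  63  20  19  26  30  30  32  34  41  33  48  36
   22  12]
 [116 127 180 171 113  71  32  28  26  35  36  37  38  41  43  42  39  24
    9  10]
 [113 114 105  75  47  27  82 111  95  62  39  38  43  36  30  22  10  11
   16  16]
 [115 110  74  29  83 153 156  99  57  45  46  30  22  22   7   9  20  23
   36  37]
 [125 112 100  84 107 109  84  59  39  34  16   7  14  13  17  24  34  40
   40  45]
 [129 119 111  86  64  55  34  19  20   7  10  15  19  29  39  34  39  40
   41  45]
 [117 113 164 142  30  18  16  15  15  19  20  27  36  33  34  35  39  41
   39  41]
 [112 114 142 178 190 169 143 104  25  28  34  38  35  35  40  43  38  40
   45  38]
 [116 113 118 171 207 206 204 177 114  57  37  40  39  35  40  33  42  38
 
[... 929 characters left out ...]
  16  27
   37  45]
 [137 123 111  92 122 118  90  51  33  29  26  25  11  13  21  32  42  43
   42  48]
 [139 111  73  62  66  52  24  14  18  19   2  12  12   9  13  23  36  46
   44  47]
 [103  67  86  73  28  16  17   8   7  18  14  13  13  20  20  14  15  38
   47  51]
 [ 67  58  72  91  92  83  71  51  18  16   3  15  17  18  11  21  10  37
   45  43]
 [ 58  57  60  86 101 100  98  86  54  26  10  20  12  17  19  13  15  21
   21  40]
 [ 58  59  57  69  95 103 105 104  96  79  39  12   9  16  14  11  15  37
   76  96]
 [ 58  57  58  60  74  93 100 102 106 102  95  86  72  65  53  63  83  99
  105 105]
 [ 59  55  57  59  64  71  94 102 100 103 104 103  99  99  95 101 105 104
  104 108]]
```

The bar hasn't moved, so the fingers can't have been around it. I'll check where the fingertips really are against the reported TCP.

Run:
```python
from h import *
st=ctrl.get_state(); R=cv2.Rodrigues(np.array(st['tool_rot']))[0];p=np.array(st['position'])
out=[]
for n in('t2','s2'):
    d=load(n); c=proj(d,p)[0]; u,v=(int(max(0,min(500,c[0]-30))),int(max(0,min(340,c[1]-40))))
    A=cv2.convertScaleAbs(cv2.resize(np.asarray(d['pixels'])[v:v+80,u:u+60,::-1],(400,533),interpolation=cv2.INTER_CUBIC),alpha=2,beta=10)
    f=lambda w:((proj(d,w)-[u,v]+.5)*6.667).astype(int)
    for sg in(-1,1):
        y=sg*(st['grip_width']*.0435); q=np.array([[-.0095,y,.014],[.0095,y,.014],[.0095,y+sg*.015,.014],[-.0095,y+sg*.015,.014]])
        cv2.polylines(A,[f(p+q@R.T)],True,(0,0,255),1)
    cv2.line(A,*map(tuple,f(np.array([p+R[:,2]*.014,p-R[:,2]*.056])).tolist()),(0,255,255),1); print(n,u,v)
    out.append(A)
cv2.imwrite('pics/c4.png',np.hstack(out))
```

```text
t2 115 247
s2 272 39
```

View pics/c4.png

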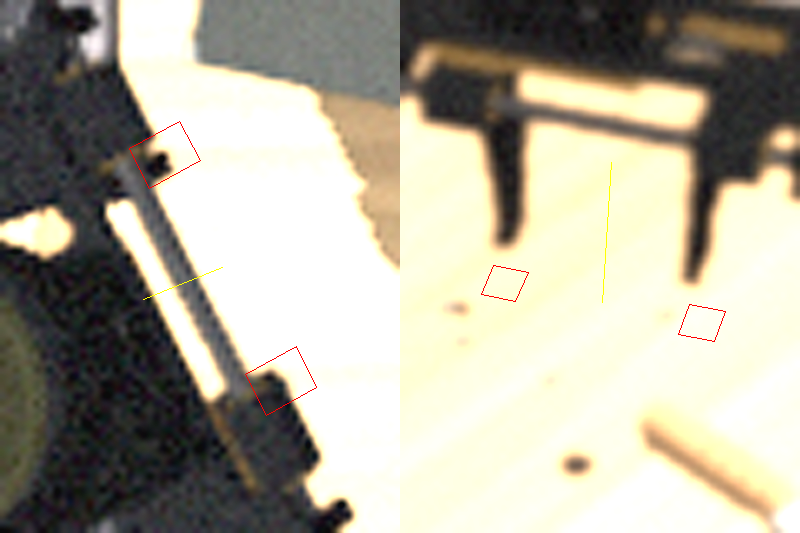

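Run:
```python
from h import *
s,t=load('s2'),load('t2'); k=6.667
a=tri(s,(272+292/k-.5,39+278/k-.5),t,(115+158/k-.5,247+165/k-.5)); b=tri(s,(272+107/k-.5,39+240/k-.5),t,(115+276/k-.5,247+380/k-.5))
print(a,b,(a[0]+b[0])/2, np.linalg.norm(a[0]-b[0])); print(ctrl.get_state()['position'])
```

```text
(array([0.47427367, 0.31459887, 0.236929  ]), np.float64(0.0002354023437607366)) (array([0.40581616, 0.27680071, 0.23903383]), np.float64(0.0017631014674757911)) [0.44004492 0.29569979 0.23798141] 0.078227628232274
[0.43749498 0.30341393 0.22347923]
```

The fingertips sit ~11 mm above the reported TCP instead of 14 mm below it. This was measured by triangulation and agrees with the contact on the bar's top. From here I take tip z ≈ TCP z + 0.011 and go about 25 mm lower.

Call:
send_rows:
  steps:
    - {"tx": 0,"ty": 0,"tz": 0,"turn": 1,"grip": 0.8}
    - {"tx": -0.23,"ty": 0.56,"tz": 0,"turn": 0,"grip": 0.8}
    - {"tx": -0.23,"ty": 0.56,"tz": 0,"turn": 0,"grip": 0.8}
    - {"tx": -0.23,"ty": 0.56,"tz": 0,"turn": 0,"grip": 0.8}
    - {"tx": -0.23,"ty": 0.56,"tz": 0,"turn": 0,"grip": 0.8}
    - {"tx": 0,"ty": 0,"tz": 0.5,"turn": 0,"grip": 0.6}
    - {"tx": 0,"ty": 0,"tz": 0.5,"turn": 0,"grip": 0.6}
    - {"tx": 0,"ty": 0,"tz": 0.5,"turn": 0,"grip": 0.6}
    - {"tx": 0,"ty": 0,"tz": 0.3,"turn": 0,"grip": 0.6}
    - {"tx": 0,"ty": 0,"tz": 0,"turn": 0,"grip": 0.6}
    - {"tx": 0,"ty": 0,"tz": 0,"turn": 0,"grip": 0.6}

```text
time: 8.05
position: [0.5836, 0.2953, 0.1168]
tool_rot: [1.823, 2.558, 0.003]
ft_force: [-0.1, -0.1, 0.2]
grip_width: 0.604
grip_force: 0.0
```

```bash
python3 g.py 0.583 0.2965 0.078
```

```text
t 8.05 pos [0.5836 0.2953 0.1168] yaw x 109.1 tilt z [ 0.002  0.001 -1.   ] q7 -0.08 w 0.604 F [-0.1 -0.1  0.2]
shift units [ 0.023 -0.005  0.647]
```

Call:
send_rows:
  steps:
    - {"tx": 0.02,"ty": 0,"tz": 0.3,"turn": 0,"grip": 0.6}
    - {"tx": 0,"ty": 0,"tz": 0.2,"turn": 0,"grip": 0.6}
    - {"tx": 0,"ty": 0,"tz": 0.14,"turn": 0,"grip": 0.6}
    - {"tx": 0,"ty": 0,"tz": 0,"turn": 0,"grip": 0}
    - {"tx": 0,"ty": 0,"tz": 0,"turn": 0,"grip": 0}
    - {"tx": 0,"ty": 0,"tz": 0,"turn": 0,"grip": 0}
    - {"tx": 0,"ty": 0,"tz": 0,"turn": 0,"grip": 0}
    - {"tx": 0,"ty": 0,"tz": 0,"turn": 0,"grip": 0}
    - {"tx": 0,"ty": 0,"tz": 0,"turn": 0,"grip": 0}
  newtons: 20

```text
time: 9.18
position: [0.5841, 0.2968, 0.0778]
tool_rot: [1.821, 2.557, 0.006]
ft_force: [5.2, 2.2, -2.8]
grip_width: 0.159
grip_force: 20.0
```

```bash
python3 g.py 0.583 0.2965 0.078
```

```text
t 9.18 pos [0.5841 0.2968 0.0778] yaw x 109.1 tilt z [ 0.004  0.002 -1.   ] q7 -0.07 w 0.159 F [ 5.2  2.2 -2.8]
shift units [ 0.001 -0.018 -0.003]
```

Call:
send_rows:
  steps:
    - {"tx": 0,"ty": 0.03,"tz": 0,"turn": -0.9,"grip": 0}
    - {"tx": 0,"ty": 0,"tz": 0,"turn": -0.9,"grip": 0}
    - {"tx": 0,"ty": 0,"tz": 0,"turn": -0.9,"grip": 0}
    - {"tx": 0,"ty": 0,"tz": 0,"turn": -0.9,"grip": 0}
    - {"tx": 0,"ty": 0,"tz": 0,"turn": -0.9,"grip": 0}
    - {"tx": 0,"ty": 0,"tz": 0,"turn": -0.9,"grip": 0}
    - {"tx": 0,"ty": 0,"tz": 0,"turn": -0.9,"grip": 0}
    - {"tx": 0,"ty": 0,"tz": 0,"turn": -0.5,"grip": 0}
    - {"tx": 0,"ty": 0,"tz": 0,"turn": 0,"grip": 0}

```text
time: 10.3
position: [0.5846, 0.2974, 0.0778]
tool_rot: [0.452, 3.107, 0.002]
ft_force: [2.6, 1.8, -0.7]
grip_width: 0.16
grip_force: 20.0
```

```bash
cat >> g.py <<'E'
print('Tq',np.round(s['torque'],3),'gf',round(s['grip_force'],1))
E
python3 g.py 0.583 0.2965 0.078
```

```text
t 10.3 pos [0.5846 0.2974 0.0778] yaw x 163.4 tilt z [ 0.002  0.001 -1.   ] q7 0.82 w 0.16 F [ 2.6  1.8 -0.7]
shift units [ 0.022 -0.022 -0.004]
Tq [ 0.323 -0.525  0.027] gf 20.0
```

Call:
send_rows:
  steps:
    - {"tx": 0,"ty": 0,"tz": 0,"turn": -0.4,"grip": 0}
    - {"tx": 0,"ty": 0,"tz": 0,"turn": -0.3,"grip": 0}
    - {"tx": 0,"ty": 0,"tz": 0,"turn": -0.3,"grip": 0}
    - {"tx": 0,"ty": 0,"tz": 0,"turn": 0,"grip": 0}

```text
time: 10.8
position: [0.5843, 0.2975, 0.0778]
tool_rot: [0.237, 3.132, 0.002]
ft_force: [1.8, 2.1, 1.5]
grip_width: 0.173
grip_force: 20.0
```

```bash
python3 g.py
```

```text
t 10.8 pos [0.5843 0.2975 0.0778] yaw x 171.3 tilt z [ 0.001  0.001 -1.   ] q7 0.95 w 0.173 F [1.8 2.1 1.5]
Tq [ 0.458 -0.411 -0.482] gf 20.0
```

Call:
send_rows:
  steps:
    - {"tx": 0,"ty": 0,"tz": 0,"turn": -0.2,"grip": 0}
    - {"tx": 0,"ty": 0,"tz": 0,"turn": 0,"grip": 0.6}
    - {"tx": 0,"ty": 0,"tz": 0,"turn": 0,"grip": 0.6}
    - {"tx": 0,"ty": 0,"tz": 0,"turn": 0,"grip": 0.6}
    - {"tx": 0,"ty": 0,"tz": 0,"turn": 0,"grip": 0.6}
    - {"tx": 0,"ty": 0,"tz": -0.6,"turn": 0,"grip": 0.6}
    - {"tx": 0,"ty": 0,"tz": -0.9,"turn": 0,"grip": 0.6}
    - {"tx": 0,"ty": 0,"tz": -0.9,"turn": 0,"grip": 0.6}
    - {"tx": 0,"ty": 0,"tz": -0.3,"turn": 0,"grip": 0}
    - {"tx": 0,"ty": 0,"tz": 0,"turn": 0,"grip": 0}

```text
time: 12.05
position: [0.5843, 0.2971, 0.2405]
tool_rot: [0.19, 3.134, 0.002]
ft_force: [0.5, 0.5, -0.4]
grip_width: 0.453
grip_force: 0.0
```

```bash
python3 - <<'E'
from m import *
c,n=np.cos(-.2866),np.sin(-.2866)
for k,x,y,z in(('bar',.030,-.08,.073),('round',-.018,-.08,.073),('square',-.066,-.08,.073),('pan',0,.06,.052)): print(k,.5337+c*x-n*y,-.214+n*x+c*y)
E
python3 g.py 0.5399 -0.2988 0.2
```

```text
bar 0.5398609132245819 -0.2992176222869376
round 0.4938188057416725 -0.2856483799155958
square 0.4477766982587631 -0.27207913754425384
pan 0.5506615529641773 -0.15644736564636327
t 12.05 pos [0.5843 0.2971 0.2405] yaw x 173.1 tilt z [ 0.002  0.001 -1.   ] q7 0.97 w 0.453 F [ 0.5  0.5 -0.4]
shift units [-0.461 -9.949  0.661]
Tq [-0.023 -0.    -0.024] gf 0.0
```

Call:
send_rows:
  steps:
    - {"tx": -0.04,"ty": -0.9,"tz": 0,"turn": 0,"grip": 0}
    - {"tx": -0.04,"ty": -0.9,"tz": 0,"turn": 0,"grip": 0}
    - {"tx": -0.04,"ty": -0.9,"tz": 0,"turn": 0,"grip": 0}
    - {"tx": -0.04,"ty": -0.9,"tz": 0,"turn": 0,"grip": 0}
    - {"tx": -0.04,"ty": -0.9,"tz": 0,"turn": 0,"grip": 0}
    - {"tx": -0.04,"ty": -0.9,"tz": 0,"turn": 0,"grip": 0}
    - {"tx": -0.04,"ty": -0.9,"tz": 0,"turn": 0,"grip": 0}
    - {"tx": -0.04,"ty": -0.9,"tz": 0,"turn": 0,"grip": 0}
    - {"tx": -0.04,"ty": -0.9,"tz": 0,"turn": 0,"grip": 0}
    - {"tx": -0.04,"ty": -0.9,"tz": 0,"turn": 0,"grip": 0}
    - {"tx": -0.04,"ty": -0.9,"tz": 0,"turn": 0,"grip": 0}
    - {"tx": 0,"ty": 0,"tz": 0,"turn": 0,"grip": 0}

```text
time: 13.55
position: [0.5346, -0.3016, 0.2365]
tool_rot: [-0.204, -3.13, 0.003]
ft_force: [0.4, 1.0, 0.2]
grip_width: 0.008
grip_force: 0.0
```

```bash
python3 g.py 0.5399 -0.299 0.085
python3 - <<'E'
from h import *
s=grab('scene','s3');t=grab('top','t3')
# knob check numbers: bar yaw -> overlay crop; closed fingertip crop
c=lambda d,u,v,w,h,W,H:cv2.convertScaleAbs(cv2.resize(np.asarray(d['pixels'])[v:v+h,u:u+w,::-1],(W,H),interpolation=cv2.INTER_CUBIC),alpha=1.8)
p=ctrl.get_state()['position']; a=proj(t,p)[0].astype(int); b=proj(s,p)[0].astype(int); print(a,b)
cv2.imwrite('pics/c5.png',np.vstack([np.hstack([c(t,145,200,40,30,400,300),c(s,315,120,40,30,400,300)]),np.hstack([c(t,a[0]-40,a[1]-30,80,60,400,300),c(s,max(0,b[0]-40),b[1]-30,80,60,400,300)])]))
E
```

```text
t 13.55 pos [ 0.5346 -0.3016  0.2365] yaw x 172.5 tilt z [-0.005 -0.002 -1.   ] q7 2.01 w 0.008 F [0.4 1.  0.2]
shift units [-0.094  0.061  2.524]
Tq [ 0.016 -0.007 -0.048] gf 0.0
[421 233] [148 229]
```

View pics/c5.png

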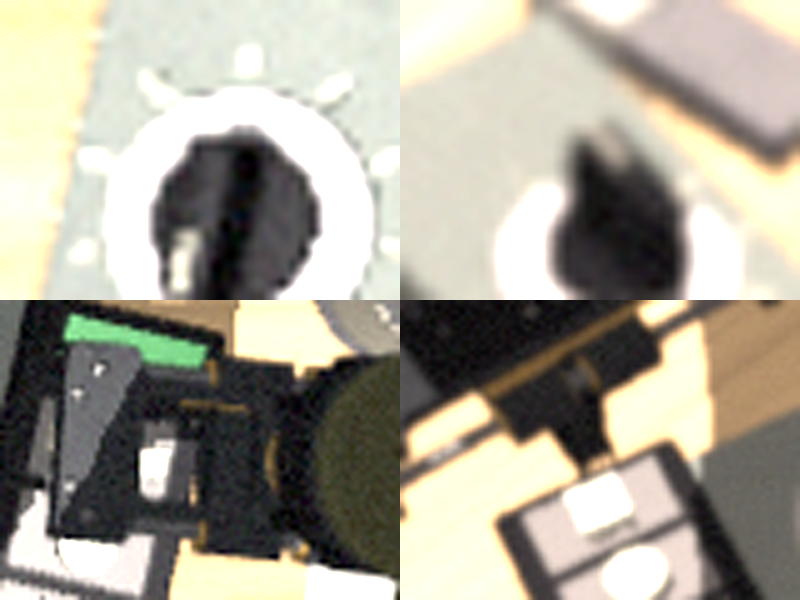

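Knob check: the white line is now at the near end, so the bar lies along the shaker's x, at the off stop. Next I'll lower the closed fingers onto the bar key.

Call:
send_rows:
  steps:
    - {"tx": -0.09,"ty": 0.06,"tz": 0.6,"turn": 0,"grip": 0}
    - {"tx": 0,"ty": 0,"tz": 0.6,"turn": 0,"grip": 0}
    - {"tx": 0,"ty": 0,"tz": 0.6,"turn": 0,"grip": 0}
    - {"tx": 0,"ty": 0,"tz": 0.5,"turn": 0,"grip": 0}
    - {"tx": 0,"ty": 0,"tz": 0.2,"turn": 0,"grip": 0}
    - {"tx": 0,"ty": 0,"tz": 0,"turn": 0,"grip": 0}

```text
time: 14.4
position: [0.544, -0.2916, 0.0884]
tool_rot: [-0.187, -3.134, -0.002]
ft_force: [-0.2, 0.3, 0.6]
grip_width: 0.003
grip_force: 0.0
```

```bash
python3 g.py 0.5399 -0.299 0.072
```

```text
t 14.4 pos [ 0.544  -0.2916  0.0884] yaw x 173.2 tilt z [-0.002  0.001 -1.   ] q7 2.05 w 0.003 F [-0.2  0.3  0.6]
shift units [ 0.053 -0.131  0.273]
Tq [ 0.015 -0.002  0.031] gf 0.0
```

Call:
send_rows:
  steps:
    - {"tx": 0.05,"ty": -0.13,"tz": 0.1,"turn": 0,"grip": 0}
    - {"tx": 0,"ty": 0,"tz": 0.1,"turn": 0,"grip": 0}
    - {"tx": 0,"ty": 0,"tz": 0.1,"turn": 0,"grip": 0}
    - {"tx": 0,"ty": 0,"tz": 0,"turn": 0,"grip": 0}
    - {"tx": 0,"ty": 0,"tz": 0,"turn": 0,"grip": 0}

```text
time: 15.02
position: [0.5405, -0.3004, 0.0714]
tool_rot: [0.189, 3.136, 0.0]
ft_force: [-0.6, 0.2, -0.2]
grip_width: 0.005
grip_force: 0.0
```

```bash
python3 g.py 0.5399 -0.299 0.06
```

```text
t 15.03 pos [ 0.5405 -0.3004  0.0714] yaw x 173.1 tilt z [ 0.  0. -1.] q7 2.07 w 0.005 F [-0.6  0.2 -0.2]
shift units [0.012 0.022 0.189]
Tq [ 0.028  0.011 -0.009] gf 0.0
```

Call:
send_rows:
  steps:
    - {"tx": 0,"ty": 0,"tz": 0.06,"turn": 0,"grip": 0}
    - {"tx": 0,"ty": 0,"tz": 0.06,"turn": 0,"grip": 0}
    - {"tx": 0,"ty": 0,"tz": 0.06,"turn": 0,"grip": 0}
    - {"tx": 0,"ty": 0,"tz": 0,"turn": 0,"grip": 0}

```text
time: 15.52
position: [0.5403, -0.3004, 0.0605]
tool_rot: [0.19, 3.136, 0.0]
ft_force: [-1.0, 0.7, 2.4]
grip_width: 0.006
grip_force: 1.3
```

```bash
python3 g.py 0.5399 -0.299 0.055
```

```text
t 15.53 pos [ 0.5403 -0.3004  0.0605] yaw x 173.1 tilt z [ 0.  0. -1.] q7 2.07 w 0.006 F [-1.   0.7  2.4]
shift units [0.01  0.023 0.091]
Tq [ 0.142  0.178 -0.04 ] gf 1.3
```

Call:
send_rows:
  steps:
    - {"tx": 0,"ty": 0,"tz": 0.06,"turn": 0,"grip": 0}
    - {"tx": 0,"ty": 0,"tz": 0.04,"turn": 0,"grip": 0}
    - {"tx": 0,"ty": 0,"tz": 0,"turn": 0,"grip": 0}
    - {"tx": 0,"ty": 0,"tz": 0,"turn": 0,"grip": 0}

```text
time: 16.02
position: [0.5406, -0.3005, 0.0578]
tool_rot: [0.19, 3.135, 0.002]
ft_force: [-7.6, 5.7, 21.3]
grip_width: 0.007
grip_force: 10.2
```

```bash
python3 g.py 0.5399 -0.299 0.055
```

```text
t 16.02 pos [ 0.5406 -0.3005  0.0578] yaw x 173.1 tilt z [ 0.001  0.001 -1.   ] q7 2.08 w 0.007 F [-7.6  5.7 21.3]
shift units [0.014 0.023 0.046]
Tq [ 1.001  1.613 -0.046] gf 10.2
```

Call:
send_rows:
  steps:
    - {"tx": 0,"ty": 0,"tz": -0.3,"turn": 0,"grip": 0}
    - {"tx": 0,"ty": 0,"tz": -0.8,"turn": 0,"grip": 0}
    - {"tx": 0,"ty": 0,"tz": -0.9,"turn": 0,"grip": 0.5}
    - {"tx": 0,"ty": 0,"tz": -0.5,"turn": 0,"grip": 1}
    - {"tx": 0,"ty": 0.9,"tz": 0,"turn": 0,"grip": 1}
    - {"tx": 0,"ty": 0.9,"tz": 0,"turn": 0,"grip": 1}
    - {"tx": 0,"ty": 0.9,"tz": 0,"turn": 0,"grip": 1}
    - {"tx": 0,"ty": 0.9,"tz": 0,"turn": 0,"grip": 1}
    - {"tx": 0,"ty": 0.9,"tz": 0,"turn": 0,"grip": 1}
    - {"tx": 0,"ty": 0.9,"tz": 0,"turn": 0,"grip": 1}
    - {"tx": 0,"ty": 0.9,"tz": 0,"turn": 0,"grip": 1}
    - {"tx": 0,"ty": 0.9,"tz": 0,"turn": 0,"grip": 1}

```text
time: 17.52
position: [0.5924, 0.13, 0.2045]
tool_rot: [0.19, 3.135, -0.0]
ft_force: [1.0, 1.1, -0.1]
grip_width: 0.986
grip_force: 0.0
```

```bash
python3 - <<'E'
from h import *
for f,(u0,u1,v0,v1) in(('top0',(205,240,215,252)),('t3',(205,240,215,252)),('scene0',(278,312,138,186)),('s3',(278,312,138,186))):
    g=np.asarray(load(f)['pixels']).astype(float).mean(2)[v0:v1,u0:u1]; m=g>(110 if f[0]=='t' else 90)
    v,u=np.nonzero(m); print(f,u.mean()+u0,v.mean()+v0,m.sum())
E
python3 g.py 0.5522 0.1517 0.2
```

```text
top0 219.80985915492957 233.0 426
t3 219.84796573875803 233.1627408993576 467
scene0 293.24719101123594 150.22331460674158 712
s3 293.3584541062802 155.73913043478262 1035
t 17.52 pos [0.5924 0.13   0.2045] yaw x 173.1 tilt z [ 0. -0. -1.] q7 1.24 w 0.986 F [ 1.   1.1 -0.1]
shift units [0.709 0.279 0.074]
Tq [ 0.025 -0.041  0.031] gf 0.0
```

Call:
send_rows:
  steps:
    - {"tx": 0.35,"ty": 0.14,"tz": 0,"turn": 0,"grip": 1}
    - {"tx": 0.35,"ty": 0.14,"tz": 0,"turn": 0,"grip": 1}
    - {"tx": 0,"ty": 0,"tz": 0,"turn": 0,"grip": 1}
    - {"tx": 0,"ty": 0,"tz": 0.5,"turn": 0,"grip": 1}
    - {"tx": 0,"ty": 0,"tz": 0,"turn": 0,"grip": 1}

```text
time: 18.15
position: [0.5517, 0.1487, 0.1723]
tool_rot: [-0.191, -3.132, 0.003]
ft_force: [-1.0, -0.8, -0.2]
grip_width: 1.001
grip_force: 0.0
```

```bash
python3 g.py 0.5522 0.1517 0.079
python3 - <<'E'
from h import *
s=grab('scene','s4');t=grab('top','t4')
c=lambda d,u,v,w,h,W,H:cv2.convertScaleAbs(cv2.resize(np.asarray(d['pixels'])[v:v+h,u:u+w,::-1],(W,H),interpolation=cv2.INTER_CUBIC),alpha=1.8)
cv2.imwrite('pics/c6.png',np.hstack([c(t,170,185,80,100,400,500),c(s,255,90,80,100,400,500)]))
E
```

```text
t 18.15 pos [0.5517 0.1487 0.1723] yaw x 173.0 tilt z [-0.004 -0.002 -1.   ] q7 1.17 w 1.001 F [-1.  -0.8 -0.2]
shift units [-0.007  0.054  1.556]
Tq [-0.003  0.039  0.033] gf 0.0
```

View pics/c6.png

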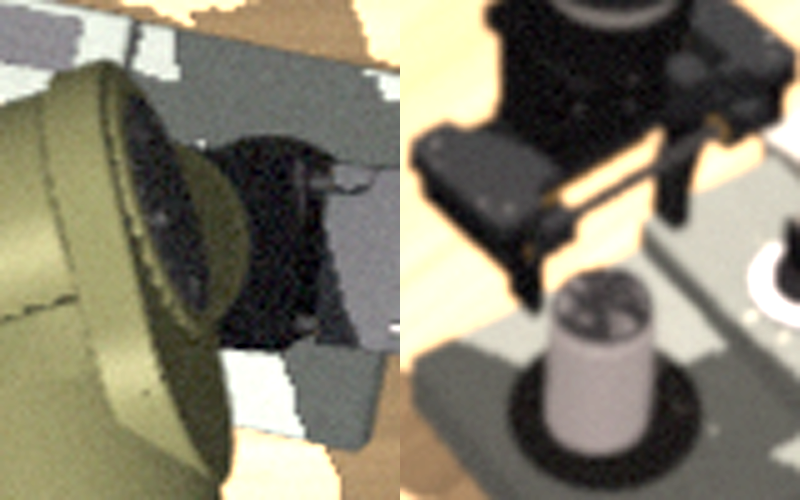

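The fingers straddle the tin symmetrically: tips at scene (282,151) and (310,135), tin top at (295,151). I'll descend and grip.

Call:
send_rows:
  steps:
    - {"tx": 0,"ty": 0.03,"tz": 0.4,"turn": 0,"grip": 1}
    - {"tx": 0,"ty": 0,"tz": 0.4,"turn": 0,"grip": 1}
    - {"tx": 0,"ty": 0,"tz": 0.4,"turn": 0,"grip": 1}
    - {"tx": 0,"ty": 0,"tz": 0.3,"turn": 0,"grip": 1}
    - {"tx": 0,"ty": 0,"tz": 0.05,"turn": 0,"grip": 1}
    - {"tx": 0,"ty": 0,"tz": 0,"turn": 0,"grip": 0.75}
    - {"tx": 0,"ty": 0,"tz": 0,"turn": 0,"grip": 0.6}
    - {"tx": 0,"ty": 0,"tz": 0,"turn": 0,"grip": 0.5}
    - {"tx": 0,"ty": 0,"tz": 0,"turn": 0,"grip": 0.5}
    - {"tx": 0,"ty": 0,"tz": 0,"turn": 0,"grip": 0.5}
  newtons: 20

```text
time: 19.5
position: [0.5534, 0.1525, 0.0821]
tool_rot: [0.189, 3.135, 0.002]
ft_force: [-0.3, 1.7, 2.1]
grip_width: 0.66
grip_force: 20.0
```

```bash
python3 g.py 0.5522 0.1517 0.079
```

```text
t 19.5 pos [0.5534 0.1525 0.0821] yaw x 173.1 tilt z [ 0.001  0.001 -1.   ] q7 1.19 w 0.66 F [-0.3  1.7  2.1]
shift units [ 0.018 -0.016  0.052]
Tq [ 0.23  -0.027  0.009] gf 20.0
```

Call:
send_rows:
  steps:
    - {"tx": 0,"ty": 0,"tz": -0.3,"turn": 0,"grip": 0.5}
    - {"tx": 0,"ty": 0,"tz": -0.7,"turn": 0,"grip": 0.5}
    - {"tx": 0,"ty": 0,"tz": -0.7,"turn": 0,"grip": 0.5}
    - {"tx": 0.05,"ty": -0.4,"tz": 0,"turn": 0,"grip": 0.5}
    - {"tx": 0.05,"ty": -0.7,"tz": 0,"turn": 0,"grip": 0.5}
    - {"tx": 0.1,"ty": -0.7,"tz": 0,"turn": 0,"grip": 0.5}
    - {"tx": 0.1,"ty": -0.7,"tz": 0,"turn": 0,"grip": 0.5}
    - {"tx": 0.1,"ty": -0.7,"tz": 0,"turn": 0,"grip": 0.5}
    - {"tx": 0.1,"ty": -0.7,"tz": 0,"turn": 0,"grip": 0.5}
    - {"tx": 0.1,"ty": -0.7,"tz": 0,"turn": 0,"grip": 0.5}
    - {"tx": 0,"ty": -0.5,"tz": 0,"turn": 0,"grip": 0.5}
    - {"tx": 0,"ty": 0,"tz": 0,"turn": 0,"grip": 0.5}

```text
time: 21.0
position: [0.4778, -0.1514, 0.1827]
tool_rot: [-0.2, -3.133, 0.001]
ft_force: [0.4, -0.4, -1.3]
grip_width: 0.658
grip_force: 20.0
```

```bash
python3 g.py 0.552 -0.156 0.09
```

```text
t 21.0 pos [ 0.4778 -0.1514  0.1827] yaw x 172.7 tilt z [-0.002 -0.001 -1.   ] q7 1.71 w 0.658 F [ 0.4 -0.4 -1.3]
shift units [-1.24   0.083  1.542]
Tq [ 0.031 -0.004 -0.01 ] gf 20.0
```

Call:
send_rows:
  steps:
    - {"tx": -0.41,"ty": 0.02,"tz": 0,"turn": 0,"grip": 0.5}
    - {"tx": -0.41,"ty": 0.02,"tz": 0,"turn": 0,"grip": 0.5}
    - {"tx": -0.41,"ty": 0.02,"tz": 0,"turn": 0,"grip": 0.5}
    - {"tx": 0,"ty": 0,"tz": 0.4,"turn": 0,"grip": 0.5}
    - {"tx": 0,"ty": 0,"tz": 0.4,"turn": 0,"grip": 0.5}
    - {"tx": 0,"ty": 0,"tz": 0.4,"turn": 0,"grip": 0.5}
    - {"tx": 0,"ty": 0,"tz": 0.2,"turn": 0,"grip": 0.5}
    - {"tx": 0,"ty": 0,"tz": 0,"turn": 0,"grip": 0.5}
    - {"tx": 0,"ty": 0,"tz": 0,"turn": 0,"grip": 0.5}

```text
time: 22.12
position: [0.5546, -0.1529, 0.1004]
tool_rot: [0.19, 3.134, -0.0]
ft_force: [0.4, -0.1, -1.9]
grip_width: 0.664
grip_force: 20.0
```

```bash
python3 g.py 0.552 -0.156 0.079
```

```text
t 22.12 pos [ 0.5546 -0.1529  0.1004] yaw x 173.1 tilt z [ 0.001 -0.    -1.   ] q7 1.78 w 0.664 F [ 0.4 -0.1 -1.9]
shift units [ 0.037 -0.056  0.356]
Tq [ 0.015 -0.008 -0.02 ] gf 20.0
```

Check that the tin is in the jaws numerically while lowering slowly, 3 mm per row near the pan.

Call:
send_rows:
  steps:
    - {"tx": 0.04,"ty": -0.05,"tz": 0.1,"turn": 0,"grip": 0.5}
    - {"tx": 0,"ty": 0,"tz": 0.1,"turn": 0,"grip": 0.5}
    - {"tx": 0,"ty": 0,"tz": 0.05,"turn": 0,"grip": 0.5}
    - {"tx": 0,"ty": 0,"tz": 0.05,"turn": 0,"grip": 0.5}
    - {"tx": 0,"ty": 0,"tz": 0,"turn": 0,"grip": 0.5}

```text
time: 22.75
position: [0.5511, -0.1554, 0.0812]
tool_rot: [-0.19, -3.135, -0.0]
ft_force: [-0.1, -0.1, -2.8]
grip_width: 0.66
grip_force: 20.0
```

```bash
python3 g.py 0.552 -0.156 0.079
python3 - <<'E'
from h import *
t=grab('top','t5');s=grab('scene','s5')
E
```

```text
t 22.75 pos [ 0.5511 -0.1554  0.0812] yaw x 173.1 tilt z [-0.  0. -1.] q7 1.79 w 0.66 F [-0.1 -0.1 -2.8]
shift units [-0.016 -0.008  0.036]
Tq [0.037 0.021 0.055] gf 20.0
```

Call:
send_rows:
  steps:
    - {"tx": 0,"ty": 0,"tz": 0.025,"turn": 0,"grip": 0.5}
    - {"tx": 0,"ty": 0,"tz": 0.02,"turn": 0,"grip": 0.5}
    - {"tx": 0,"ty": 0,"tz": 0,"turn": 0,"grip": 0.5}

```text
time: 23.22
position: [0.5514, -0.1555, 0.0792]
tool_rot: [0.19, 3.136, 0.0]
ft_force: [-1.2, 1.2, 0.8]
grip_width: 0.661
grip_force: 20.0
```

```bash
python3 g.py
```

```text
t 23.23 pos [ 0.5514 -0.1555  0.0792] yaw x 173.1 tilt z [ 0.  0. -1.] q7 1.8 w 0.661 F [-1.2  1.2  0.8]
Tq [0.107 0.284 0.05 ] gf 20.0
```

Call:
send_rows:
  steps:
    - {"tx": 0,"ty": 0,"tz": 0,"turn": 0,"grip": 0.75}
    - {"tx": 0,"ty": 0,"tz": 0,"turn": 0,"grip": 0.9}
    - {"tx": 0,"ty": 0,"tz": 0,"turn": 0,"grip": 1}
    - {"tx": 0,"ty": 0,"tz": 0,"turn": 0,"grip": 1}
    - {"tx": 0,"ty": 0,"tz": 0,"turn": 0,"grip": 1}
    - {"tx": 0,"ty": 0,"tz": -0.2,"turn": 0,"grip": 1}
    - {"tx": 0,"ty": 0,"tz": -0.5,"turn": 0,"grip": 1}
    - {"tx": 0,"ty": 0,"tz": -0.7,"turn": 0,"grip": 1}
    - {"tx": 0,"ty": 0,"tz": -0.7,"turn": 0,"grip": 1}
    - {"tx": 0,"ty": 0,"tz": 0,"turn": 0,"grip": 1}

```text
time: 24.48
position: [0.5537, -0.1564, 0.2096]
tool_rot: [0.19, 3.127, -0.001]
ft_force: [0.1, -0.4, -0.4]
grip_width: 1.003
grip_force: 0.0
```

```bash
python3 g.py 0.4935 -0.285 0.2
```

```text
t 24.48 pos [ 0.5537 -0.1564  0.2096] yaw x 173.1 tilt z [ 0.008 -0.001 -1.   ] q7 1.75 w 1.003 F [ 0.1 -0.4 -0.4]
shift units [ 0.739 -2.248  0.154]
Tq [-0.004  0.034 -0.072] gf 0.0
```

Call:
send_rows:
  steps:
    - {"tx": 0.18,"ty": -0.56,"tz": 0,"turn": 0,"grip": 0.5}
    - {"tx": 0.18,"ty": -0.56,"tz": 0,"turn": 0,"grip": 0}
    - {"tx": 0.18,"ty": -0.56,"tz": 0,"turn": 0,"grip": 0}
    - {"tx": 0.18,"ty": -0.56,"tz": 0,"turn": 0,"grip": 0}
    - {"tx": 0,"ty": 0,"tz": 0,"turn": 1,"grip": 0}
    - {"tx": 0,"ty": 0,"tz": 0,"turn": 1,"grip": 0}
    - {"tx": 0,"ty": 0,"tz": 0,"turn": 1,"grip": 0}
    - {"tx": 0,"ty": 0,"tz": 0,"turn": 1,"grip": 0}
    - {"tx": 0,"ty": 0,"tz": 0,"turn": 1,"grip": 0}
    - {"tx": 0,"ty": 0,"tz": 0,"turn": 1,"grip": 0}
    - {"tx": 0,"ty": 0,"tz": 0,"turn": 1,"grip": 0}
    - {"tx": 0,"ty": 0,"tz": 0,"turn": 1,"grip": 0}

```text
time: 25.98
position: [0.4917, -0.2835, 0.2042]
tool_rot: [-1.828, -2.554, 0.0]
ft_force: [-0.3, 0.6, -0.7]
grip_width: 0.007
grip_force: 0.0
```

```bash
python3 g.py 0.4935 -0.285 0.09
python3 - <<'E'
from h import *
s=grab('scene','s6');t=grab('top','t6')
# tin neck top: bright blob near its expected place, compare with the model projection
for d,z in((s,.144),(t,.144)):
    c=proj(d,[.5505,-.156,z])[0]; print('expected',c)
    v,u=np.mgrid[int(c[1])-14:int(c[1])+15,int(c[0])-14:int(c[0])+15]
    g=np.asarray(d['pixels']).astype(int).mean(2)[v,u]; print(g[::2,::2].astype(int))
E
```

```text
t 25.98 pos [ 0.4917 -0.2835  0.2042] yaw x 108.8 tilt z [-0.001  0.001 -1.   ] q7 0.9 w 0.007 F [-0.3  0.6 -0.7]
shift units [-0.035  0.021  1.904]
Tq [-0.085  0.041  0.01 ] gf 0.0
expected [206.55840637 219.2309519 ]
[[ 79 135 172 171 174 176 176 175 174 172 167 160 157 165 170]
 [ 79 131 170 175 178 177 175 174 171 163 156 149 138 132 152]
 [ 78 106 173 177 177 175 170 166 157 142 131 125 123 122 128]
 [ 79 108 174 177 170 147 148 155 127 132 113 120 122 124 124]
 [ 82 104 171 166 151 127 119 169 149 126 124 134 119 123 124]
 [ 82  87 139 156 139 138 155 154 155 134 165 159 150 121 122]
 [ 76  96 106 143 143 145 154 129 138 119 140 132 160 117 123]
 [ 59 105 117 158 158 124 112 115 126  97 109 141 139 108 121]
 [ 57 104 117 128 141 119 145 144 112 104 109 119 102  92 139]
 [ 56  89 138 128 147 149 187 173 124 117 122 147 107  91 147]
 [ 54  80 160 118 132 177 170 151 116 102 136 124  82 100 126]
 [ 60 112 155 135  91 137 148 128 110  82  74  86 112  94 118]
 [ 69 125 160 129 132 108  91  84  81  84 104 114 104  86 104]
 [ 76 104 166 112 107 128 131 126 119 107 108  97  90  87  97]
[... 347 characters left out ...]
3 205]
 [ 89  76  82 122 238 241 241 239 239 219 233 227 181 207 205]
 [ 84  83  87 233 240 240 241 239 236 233 235 239 164 208 208]
 [ 77 104 112 213 211 240 240 235 228 236 238 239 233 187 194]
 [ 78 105 143 241 233 240 219 236 238 237 240 240 235 162  88]
 [ 79 108 144 241 242 239 238 210 236 239 239 243 238 143  88]
 [ 79 110 119 224 240 240 223 223 127 238 240 240 230  85  89]
 [142  83 162 208 217 220 223 218 144 200 239 237 140  87  87]
 [224 111 103 133 146 236 240 239 209 236 222 213  91  90  88]
 [225 223 132 115 130 204 240 241 223 234 173  92  88  86  92]
 [225 226 226 217 209 198 176 169 166 198 203  90  88  90  89]
 [229 226 226 223 224 224 223 218 221 218  89  90  86  90  90]]
```

The tin stands upright, with its top within 1 px of the expected place in the top view. Now the round key.

Call:
send_rows:
  steps:
    - {"tx": -0.02,"ty": 0.02,"tz": 0.6,"turn": 0,"grip": 0}
    - {"tx": 0,"ty": 0,"tz": 0.6,"turn": 0,"grip": 0}
    - {"tx": 0,"ty": 0,"tz": 0.6,"turn": 0,"grip": 0}
    - {"tx": 0,"ty": 0,"tz": 0.3,"turn": 0,"grip": 0}
    - {"tx": 0,"ty": 0,"tz": 0,"turn": 0,"grip": 0}
    - {"tx": 0,"ty": 0,"tz": 0,"turn": 0,"grip": 0}

```text
time: 26.82
position: [0.4946, -0.2851, 0.0801]
tool_rot: [1.821, 2.558, 0.001]
ft_force: [-0.6, -0.1, 0.3]
grip_width: 0.005
grip_force: 0.0
```

```bash
python3 g.py 0.4935 -0.285 0.0605
```

```text
t 26.82 pos [ 0.4946 -0.2851  0.0801] yaw x 109.1 tilt z [ 0.002 -0.001 -1.   ] q7 0.98 w 0.005 F [-0.6 -0.1  0.3]
shift units [ 0.008 -0.018  0.327]
Tq [-0.101 -0.016  0.02 ] gf 0.0
```

Call:
send_rows:
  steps:
    - {"tx": 0,"ty": -0.02,"tz": 0.15,"turn": 0,"grip": 0}
    - {"tx": 0,"ty": 0,"tz": 0.1,"turn": 0,"grip": 0}
    - {"tx": 0,"ty": 0,"tz": 0.08,"turn": 0,"grip": 0}
    - {"tx": 0,"ty": 0,"tz": 0.07,"turn": 0,"grip": 0}
    - {"tx": 0,"ty": 0,"tz": 0.03,"turn": 0,"grip": 0}
    - {"tx": 0,"ty": 0,"tz": 0,"turn": 0,"grip": 0}
    - {"tx": 0,"ty": 0,"tz": 0,"turn": 0,"grip": 0}

```text
time: 27.7
position: [0.4928, -0.2849, 0.0575]
tool_rot: [-1.822, -2.558, -0.005]
ft_force: [-11.6, 6.6, 32.6]
grip_width: 0.004
grip_force: 16.5
```

```bash
python3 g.py
```

```text
t 27.7 pos [ 0.4928 -0.2849  0.0575] yaw x 109.1 tilt z [ 0.001  0.003 -1.   ] q7 1.0 w 0.004 F [-11.6   6.6  32.6]
Tq [1.486 2.603 0.05 ] gf 16.5
```

Call:
send_rows:
  steps:
    - {"tx": 0,"ty": 0,"tz": -0.2,"turn": 0,"grip": 0}
    - {"tx": 0,"ty": 0,"tz": -0.6,"turn": 0,"grip": 0}
    - {"tx": 0,"ty": 0,"tz": -0.8,"turn": 0,"grip": 0}
    - {"tx": 0,"ty": 0,"tz": -0.8,"turn": 0,"grip": 0}
    - {"tx": 0,"ty": 0,"tz": -0.3,"turn": 0,"grip": 0}
    - {"tx": 0,"ty": 0,"tz": 0,"turn": 0,"grip": 0}
    - {"tx": 0,"ty": 0,"tz": 0,"turn": 0,"grip": 0}

```text
time: 28.58
position: [0.4917, -0.2842, 0.2129]
tool_rot: [-1.821, -2.556, 0.001]
ft_force: [-0.3, 0.4, -0.5]
grip_width: 0.005
grip_force: 0.0
```

```bash
python3 g.py
python3 - <<'E'
from h import *
t=grab('top','t7'); o=load('t6')
a,b=[np.asarray(d['pixels']).astype(int).mean(2)[205:255,325:375] for d in(o,t)]
print('tin/pan change',[(round(x.mean(),2),round(y.mean(),2)) for x,y in (np.nonzero(a>232)[::-1],np.nonzero(b>232)[::-1])])
print(ctrl.close_job())
E
```

```text
t 28.57 pos [ 0.4917 -0.2842  0.2129] yaw x 109.1 tilt z [-0.003  0.001 -1.   ] q7 0.91 w 0.005 F [-0.3  0.4 -0.5]
Tq [-0.076  0.061 -0.014] gf 0.0
tin/pan change [(np.float64(24.74), np.float64(24.66)), (np.float64(24.8), np.float64(24.64))]
the job is handed in; nothing more can be done
None
```

I did every step in order and handed the job in at 28.6 s: knob at its off stop, scale zeroed, tin upright on the pan and released, and weight stored; no verdict was returned.

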